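# Unlock the pot cover and dip the probe

## Robot

A 6-joint arm with a two-finger parallel gripper is mounted at the origin on the work surface. World frame = base frame: x ahead of the robot, y to its left, z up, the work surface at z = 0. Lengths are in m, angles in rad, forces in N, time in s.
With the tool pointing down it reaches from about 0.375 to 0.975 m from the base axis. Payload 3.8 kg.
Tool frame: the origin (TCP) lies at the centre of the arm's flange, where the gripper is bolted on; the fingertips stand 166 mm ahead of it and the grasp point (between the pads) lies 147 mm ahead of it; z points along the fingers, y is the line along which they close (so a half turn about z gives the same grasp; the last joint's range is limited). The gripper opens to 88 mm and grips with 3 to 60 N. Pads are 18 mm wide; open, the fingers measure 123 mm over their backs; the gripper's body (75 mm by 187 mm) begins 45 mm behind the grasp point.
Start: joints at [1.243, 0.264, 1.604, -0, 1.274, -0.037], TCP at [0.194, 0.647, 0.405] pointing down, gripper open.
Joint ranges: [-2.63, 2.63], [-0.94, 2.18], [0.31, 2.57], [-1.31, 4.45], [0, 2.66], [-2.55, 2.55]. Speed limits (rad/s): [2.57, 2.57, 3.14, 3.14, 3.14, 3.14].

## Interface

Orientations are given as a 3x3 rotation matrix whose columns are the frame's x, y, z axes.
In Python, from plant import get_state, grab_frame, camera_model, job_done gives the robot as it stands. The module is installed in compiled form; this text tells all that it offers.
- The arm moves only by the tool carry_out, never from a script. Its argument "moves" is a list of rows, each a list of 5 numbers: the shift along the tool's x, y, z in m, then the turn about the tool's z in rad, then the finger opening in m, from 0 to 0.0881. In form: [[x, y, z, yaw, jaw], ...]. A call has exactly 8 rows; each row shifts and turns the commanded pose from where the row before left it, along the tool's axes as they then stand; what a row does not reach is not made up. A row lasts 1/8 s, in which the tool goes at most 62.5 mm and 10.7 degrees, less where a joint would pass 70% of its speed; a pose out of reach is approached as far as the arm can. A call with a gripper value outside its range is refused whole. The fingers move at their own pace and stop on an object; the grip force is fixed at half the most. Time passes only in rows, so rows that do not move let the fingers close, or fill a call up. It gives the time, the measured TCP pose, the force, the opening and the grip force at its end, in the units of the state.
- get_state(): the state, without advancing time (a new reading comes with each control period).
- grab_frame(name): name is "scene" or "top" or "wrist"; returns the picture (400x640x3 uint8, red, green, blue); there is no depth.
- camera_model(name): a dict with "camera_matrix" (3x3 intrinsics, pixels), "R" (3x3) and "t" (3): a world point X has camera coordinates R X + t; the wrist camera has in their place "mount" (4x4, takes a point from camera to tool coordinates, whose origin is the TCP and whose axes are the flange's). Camera axes: x right, y down, z forward; pixel columns grow to the right and rows downward; lengths in m; the calibration is good to about 2 mm. A picture is of the moment at which its call begins: read the wrist's pose just before it. camera_model takes no time and is no camera call.
- job_done(): hands the job in; it is judged then, once.
The state is a dict: "time_s": time; "q": joint angles; "dq": joint speeds; "effort": joint torques, N m; "tool_pos": TCP position; "eef_rot": TCP orientation; "contact_force": force on the tool from outside, world axes, zero at the start; "moment": the same for the moment, N m; "grip_width": finger opening in m; "grip_force": force on a finger pad.
Only numpy, scipy, OpenCV 4.12 (cv2) and the standard library are available. Lean on these libraries where they do the work, as an engineer would, in place of code of your own. Each camera call takes 0.05 s, during which the arm holds its last target. There are 200 camera calls.

## Task

Take a reading in the test pot with the dip probe: lift the cover's sprung plunger, swing the cover off the pot and let the plunger drop home in the second notch. Then take the probe from its fork, dip its tip into the pot for at least one second without touching the bottom, and hang it back in the fork, leaving the cover open and the other things alone.

Things in the scene. Friction and masses are not known exactly. Their poses are not given: they have to be found in the camera images.
- fixture: Test pot fixture, fixed: grey base plate 250 x 110 x 12 mm, a post, a level notched steel index plate (radius 83, top 94 mm up) and an open metal pot. Origin on the post's vertical pivot axis, at bench level; x points from post to pot (100 mm). Two 15 mm wide notches at radius 70 mm: one at -x (cover closed), one 1.30 rad on, counter-clockwise from above (cover open).
- pot_mouth (a point): Centre of the pot's rim, 92 mm above the bench, x, y and z as the fixture's. Pot: outer radius 36, inner radius 33, inner depth 75 mm.
- cover (a joint): Angle (rad) of the cover arm about the post, counter-clockwise from above: 0 = disc (84 mm wide, 95 to 101 mm up) over the pot, locked; 1.30 = swung clear, at the second notch; stops at -0.02 and 1.32. Arm: bar 24 mm wide, top at 109 mm, across the post; disc at +100 mm, plunger at -70 mm from the pivot. Light friction, stays where left.
- plunger (a joint): Height (m) by which the plunger is lifted against its spring: 0 = home, its pin 9 mm deep in a notch, locking the cover; about 0.009 = pin resting on the index plate between the notches; 0.020 = upper stop. Lifted by 10 mm or more the cover is free to turn. Spring 2.4 N at 0, 4.8 N at the stop, pulling down.
- knob (a point): Centre of the plunger's knob: a black upright round knob, 30 mm diameter and 30 mm high (15 mm above and below this point), 136 mm above the bench when home, 12 mm clear of the arm below; it rides on the arm, 70 mm from the pivot, on the side away from the cover disc.
- stand: Probe stand, fixed to the bench: white base plate 160 x 110 x 12 mm, a post and a flat steel fork that opens towards the stand's -x. Origin at bench level below the fork's seat. The slot is 20 mm wide, along x, from 30 mm in front of the seat to 22 mm behind it; prongs 14 mm wide, 8 mm thick. Nothing stands higher than the fork.
- fork_seat (a point): Where the probe hangs: middle of the slot, on the top face of the prongs, 130 mm above the bench; axes as the stand's.
- probe: Dip probe, loose, about 150 g, hanging upright in the fork. Origin at the centre of its collar's underside, z up along the handle. Collar 36 mm diameter, 8 mm thick (z 0 to 8 mm); handle square, 24 x 24 mm with sides along its x and y, z 8 to 84 mm; steel stem 10 mm diameter, 100 mm down from the origin.
- probe_tip (a point): Lower end of the probe's stem, 100 mm below the collar's underside.
- jar: Bystander: amber bottle 64 mm wide, 130 mm tall; origin under its centre.
- beaker: Bystander: clear plastic cup 84 mm wide, 100 mm tall; origin under its centre.
- spatula: Bystander: metal spatula lying flat along its x; origin under its middle.

How it is judged:
By the outcome, as a careful person would: the job done as asked, in the order asked, and still so for the second after the job is handed in, with the robot touching nothing.
It also fails if it takes over 64 s, if anything falls off the work surface, if the arm or the gripper's body presses on something with over 40 N, if the wrist force passes 120 N, or if a joint passes its speed limit or range.

## Working session

There is one attempt and no reset: what is moved stays moved. The work goes in short steps, Python scripts to look and compute and a tool call to move; the robot and the scene stay as the last step left them, time stands still between calls to the robot, and variables do not carry over. Pictures are saved under pics/ and viewed, at most 11 in all, crops included, and the job is handed in when it is done.

Besides the shell and the picture viewer there is one more tool, called after "Call:" as name(argument=value, ...) on one line, values as JSON. carry_out: Moves the arm, as the interface text tells. Its arguments: {"type":"object","properties":{"moves":{"type":"array"}},"required":["moves"]}

```bash
mkdir -p pics; python3 - <<'E'
from plant import *
import cv2,numpy as np
s=get_state();print({k:np.round(v,3).tolist() for k,v in s.items()})
for n in("scene","top","wrist"):
    f=grab_frame(n);cv2.imwrite(f"pics/{n}0.png",f[:,:,::-1])
    print(n,{k:np.round(v,4).tolist() for k,v in camera_model(n).items()})
a=np.vstack([cv2.imread("pics/scene0.png"),cv2.imread("pics/top0.png")])
E
```

```text
{'time_s': 0.0, 'q': [1.243, 0.265, 1.605, 0.0, 1.274, -0.037], 'dq': [-0.0, -0.001, -0.0, 0.002, -0.001, -0.001], 'effort': [0.001, -50.211, -35.687, 0.073, 0.029, -0.0], 'tool_pos': [0.193, 0.646, 0.403], 'eef_rot': [[-0.958, 0.287, -0.001], [0.287, 0.958, -0.002], [0.0, -0.002, -1.0]], 'contact_force': [-0.341, 0.627, -0.252], 'moment': [0.012, -0.028, 0.044], 'grip_force': 0.0, 'grip_width': 0.088}
scene {'camera_matrix': [[420.3327, 0.0, 316.3294], [0.0, 420.3327, 196.9324], [0.0, 0.0, 1.0]], 'R': [[-0.8481, 0.5297, -0.0148], [0.3212, 0.4916, -0.8094], [-0.4215, -0.6912, -0.5871]], 't': [0.427, -0.1007, 1.616]}
top {'camera_matrix': [[392.7493, 0.0, 319.9714], [0.0, 392.7493, 192.5261], [0.0, 0.0, 1.0]], 'R': [[-0.015, -0.9999, -0.006], [-0.9981, 0.0154, -0.06], [0.0601, 0.005, -0.9982]], 't': [0.0278, 0.5565, 1.2126]}
wrist {'camera_matrix': [[275.2778, 0.0, 316.6242], [0.0, 275.2778, 201.5259], [0.0, 0.0, 1.0]], 'mount': [[-0.0006, -0.9491, -0.3151, 0.083], [1.0, -0.0006, -0.0001, 0.0004], [-0.0001, -0.3151, 0.9491, 0.0197], [0.0, 0.0, 0.0, 1.0]]}
```

View pics/scene0.png

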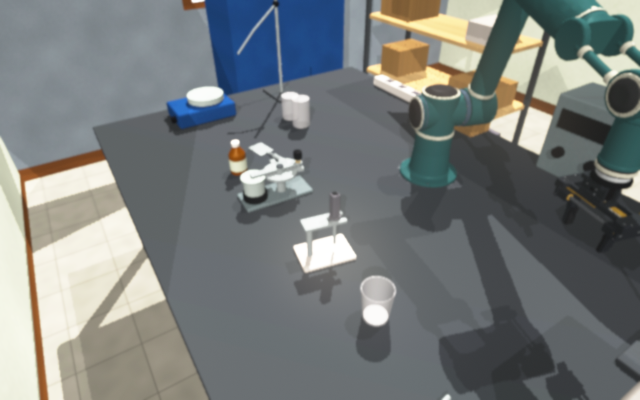

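View pics/top0.png

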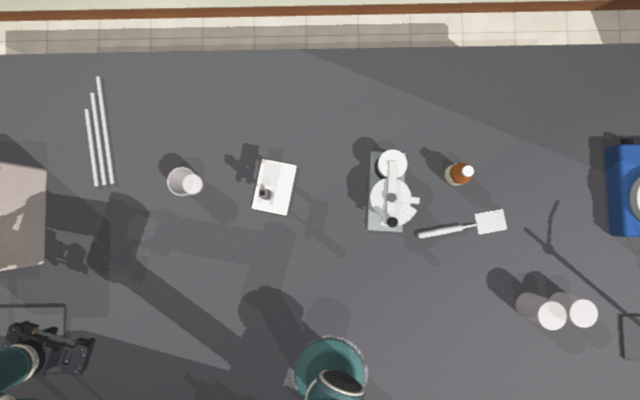

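The scene camera shows the pot fixture near (275,180) with its knob at (297,155), and the probe stand at (325,240) with its handle at (335,206). From above, the knob is at (392,222), the pot and cover at (392,163), and the probe at (264,192). I'll enlarge these areas.

```bash
python3 - <<'E'
import cv2,numpy as np
t=cv2.imread("pics/top0.png");s=cv2.imread("pics/scene0.png")
r=lambda i,x,y,w,h:cv2.resize(i[y:y+h,x:x+w],(400,int(400*h/w)),interpolation=cv2.INTER_CUBIC)
a=[r(t,350,140,100,72*1+28),r(t,230,140,90,90)]
b=[r(s,225,135,100,75),r(s,285,180,80,60)]
cv2.imwrite("pics/c0.png",np.vstack([np.hstack([x[:400] for x in a])[:300*2][:400],np.hstack(b)])[:700])
im=np.vstack([np.hstack([x[:400] for x in a]),np.hstack(b)])
cv2.imwrite("pics/c0.png",cv2.resize(im,None,fx=.85,fy=.85))
E
```

```text
(no output)
```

View pics/c0.png

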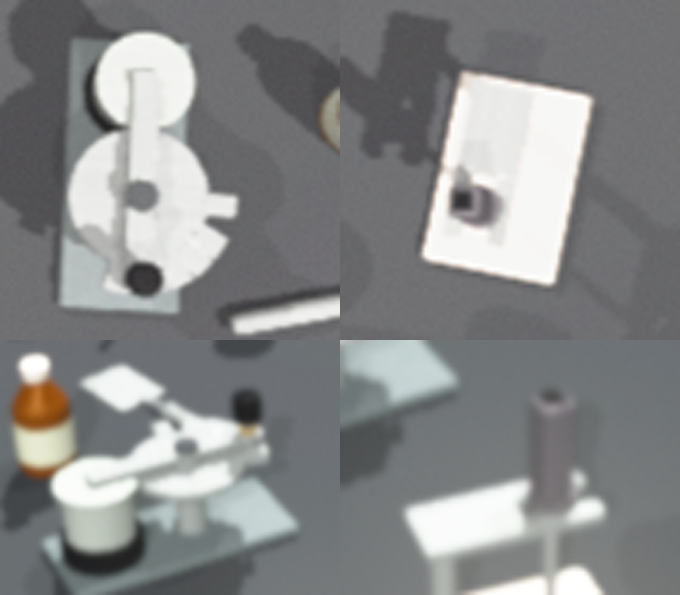

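The crops show the knob, the pivot cap, the cover disc and the handle top clearly in both views. I'll triangulate them.

```bash
cat > h.py <<'E'
from plant import *
import cv2,numpy as np
def cam(n,pos=None,rot=None):
    c=camera_model(n);K=np.array(c["camera_matrix"])
    if "R" in c: return K,np.array(c["R"]),np.array(c["t"])
    M=np.array(c["mount"]);T=np.eye(4);T[:3,:3]=rot;T[:3,3]=pos
    W=np.linalg.inv(T@M);return K,W[:3,:3],W[:3,3]
def ray(c,uv):
    K,R,t=c;d=R.T@np.linalg.solve(K,[uv[0],uv[1],1.]);return -R.T@t,d/np.linalg.norm(d)
def plane(c,uv,z):
    o,d=ray(c,uv);return o+d*(z-o[2])/d[2]
def tri(obs):
    A=0;b=0;rs=[ray(c,u) for c,u in obs]
    for o,d in rs: P=np.eye(3)-np.outer(d,d);A=A+P;b=b+P@o
    X=np.linalg.solve(A,b);return X,max(np.linalg.norm(np.cross(X-o,d)) for o,d in rs)
E
python3 - <<'E'
from h import *
S=cam("scene");T=cam("top")
for n,a,b in (("knob",(297.6,154.4),(392.,222.3)),("handletop",(334.9,193.4),(261.7,192.9)),("pivot",(279.7,166.5),(391.8,197.4))):
    X,e=tri([(S,a),(T,b)]);print(n,X.round(4),round(e,4))
P=lambda u,v,z:plane(T,(u,v),z).round(4)
print("disc",P(392.6,163.5,.101),"knobtop",P(392,222.3,.151),"pivot",P(391.8,197.4,.109),"handle top",P(261.7,192.9,.214))
f=cv2.imread("pics/top0.png").astype(int)
g=f.min(2)
m=(g[150:225,245:305]>215).astype(np.uint8)
c=max(cv2.findContours(m,0,1)[0],key=cv2.contourArea);r=cv2.boxPoints(cv2.minAreaRect(c))+[245,150]
w=np.array([plane(T,p,.012) for p in r]);print("stand",w.round(4).tolist())
for q in((72,38),(190,45),(178,313),(60,304)):print(P(350+q[0]/3.4,140+q[1]/3.4,.012))
E
```

```text
knob [ 0.4631 -0.1835  0.1317] 0.0006
handletop [0.5471 0.172  0.209 ] 0.0005
pivot [ 0.534  -0.1893  0.1032] 0.0003
disc [ 0.6335 -0.1948  0.101 ] knobtop [ 0.463  -0.1798  0.151 ] pivot [ 0.534  -0.1885  0.109 ] handle top [0.5463 0.1716 0.214 ]
stand [[0.5128, 0.2351, 0.012], [0.6682, 0.2021, 0.012], [0.6439, 0.0937, 0.012], [0.4889, 0.1275, 0.012]]
[ 0.6855 -0.1444  0.012 ]
[ 0.6772 -0.2537  0.012 ]
[ 0.4296 -0.2358  0.012 ]
[ 0.4395 -0.1278  0.012 ]
```

Call:
carry_out(moves=[[-0.044,-0.042,-0.006,0,0.088],[-0.044,-0.042,-0.006,0,0.088],[-0.044,-0.042,-0.006,0,0.088],[-0.044,-0.042,-0.006,0,0.088],[-0.044,-0.042,-0.006,0,0.088],[-0.044,-0.042,-0.006,0,0.088],[-0.044,-0.042,-0.006,0,0.088],[-0.03,-0.03,0,0,0.088]])

```text
time_s: 1.15
tool_pos: [0.4253, 0.2371, 0.4473]
eef_rot: [[-0.958, 0.288, 0.001], [0.288, 0.958, 0.0], [-0.001, 0.001, -1.0]]
contact_force: [0.4, 0.9, 0.4]
grip_width: 0.0882
grip_force: 0.0
```

```bash
python3 - <<'E'
from h import *
import pickle
grab_frame("top")
s=get_state();f=grab_frame("wrist");cv2.imwrite("pics/w1.png",f[:,:,::-1]);pickle.dump((s["tool_pos"],s["eef_rot"]),open("w1.pkl","wb"))
print(s["tool_pos"],s["q"],s["dq"])
C=cam("wrist",s["tool_pos"],s["eef_rot"])
for p in((.547,.172,.211),(.463,-.182,.151)):
    x=C[1]@p+C[2];print((C[0]@x/x[2])[:2])
E
```

```text
[0.42668512 0.23436878 0.44696726] [ 0.45264628 -0.12305888  1.93884597 -0.00439653  1.32518158 -0.82333139] [ 0.07353852  0.01191039 -0.0006791   0.05138318  0.00047506  0.13219776]
[291.94304363 338.51210461]
[  1.50809063 313.70363879]
```

View pics/w1.png

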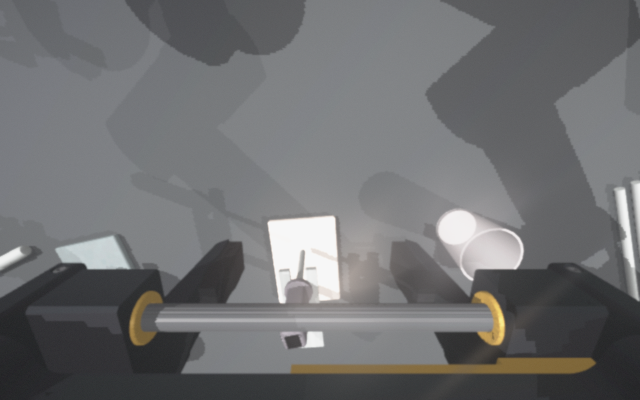

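```bash
cat >> h.py <<'E'
def rows(tgt,th1,n,start=None,th0=None,jaw=None,pts=None):
    """straight path in n equal rows, printed in tool axes"""
    s=get_state();p=np.array(s["tool_pos"] if start is None else start,float)
    R=np.array(s["eef_rot"]);th=np.arctan2(R[1,0],R[0,0]) if th0 is None else th0
    dth=(th1-th)/n;P=np.linspace(p,tgt,n+1) if pts is None else np.vstack([p,pts])
    out=[]
    for i in range(n):
        d=P[i+1]-P[i];a=th+dth*i
        out.append([round(float(v),4) for v in (d@[np.cos(a),np.sin(a),0],d@[np.sin(a),-np.cos(a),0],-d[2],-dth,jaw if jaw is not None else .088)])
    print(out, "max",max(np.linalg.norm(o[:3]) for o in out));return out
E
python3 -c "
from h import *
rows([.47,-.235,.40],1.5,8)"
```

```text
[[-0.0225, -0.0547, 0.0058, 0.1682, 0.088], [-0.0313, -0.0502, 0.0058, 0.1682, 0.088], [-0.0393, -0.0443, 0.0058, 0.1682, 0.088], [-0.0461, -0.0371, 0.0058, 0.1682, 0.088], [-0.0517, -0.0288, 0.0058, 0.1682, 0.088], [-0.0558, -0.0197, 0.0058, 0.1682, 0.088], [-0.0583, -0.0101, 0.0058, 0.1682, 0.088], [-0.0592, -0.0002, 0.0058, 0.1682, 0.088]] max 0.0595031091624631
```

Call:
carry_out(moves=[[-0.0225,-0.055,0.006,0.168,0.088],[-0.031,-0.05,0.006,0.168,0.088],[-0.039,-0.044,0.006,0.168,0.088],[-0.046,-0.037,0.006,0.168,0.088],[-0.052,-0.029,0.006,0.168,0.088],[-0.056,-0.02,0.006,0.168,0.088],[-0.058,-0.01,0.006,0.168,0.088],[-0.059,0,0.006,0.168,0.088]])

```text
time_s: 2.25
tool_pos: [0.4714, -0.2324, 0.3984]
eef_rot: [[0.069, 0.998, 0.0], [0.998, -0.069, 0.001], [0.001, 0.0, -1.0]]
contact_force: [0.5, 0.7, 0.9]
grip_width: 0.0878
grip_force: 0.0
```

```bash
python3 - <<'E'
from h import *
import pickle
for i in range(4): grab_frame("top")
s=get_state();f=grab_frame("wrist");cv2.imwrite("pics/w2.png",f[:,:,::-1]);pickle.dump((s["tool_pos"],s["eef_rot"]),open("w2.pkl","wb"))
print(s["tool_pos"],s["eef_rot"],np.round(s["dq"],3))
C=cam("wrist",s["tool_pos"],s["eef_rot"])
for p in((.464,-.183,.151),(.534,-.189,.109),(.634,-.196,.101)):
    x=C[1]@p+C[2];print((C[0]@x/x[2])[:2])
E
```

```text
[ 0.4712623  -0.23137495  0.39794875] [[ 0.06462215  0.99790893 -0.00131865]
 [ 0.99790852 -0.06461989  0.00168729]
 [ 0.00159855 -0.00142493 -0.99999771]] [ 0.034 -0.024  0.016  0.005  0.005 -0.003]
[305.49635725 155.29626408]
[379.58696143 150.12578188]
[478.24911361 149.51488326]
```

View pics/w2.png

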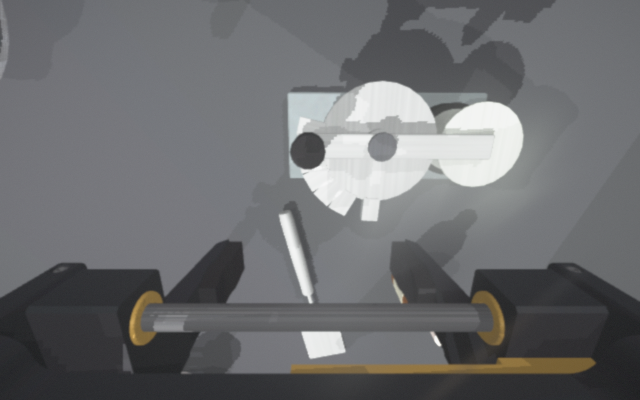

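The knob's top is at (308,151), the pivot cap at (382,147) and the disc at (480,144), all close to prediction. I'll refine them with masks from the two views.

```bash
python3 - <<'E'
from h import *
import pickle
C=cam("wrist",*pickle.load(open("w2.pkl","rb")));S=cam("scene");T=cam("top")
def blob(f,x,y,w,h,thr):
    g=cv2.imread(f).max(2)[y:y+h,x:x+w];m=((g<thr)).astype(np.uint8)
    c=max(cv2.findContours(m,0,1)[0],key=cv2.contourArea);(cx,cy),r=cv2.minEnclosingCircle(c);return (cx+x,cy+y),r
kw=blob("pics/w2.png",285,128,45,45,60);kt=blob("pics/top0.png",380,210,25,25,60);print(kw,kt)
print("knobtop plane w,t",plane(C,kw[0],.151),plane(T,kt[0],.151),"tri",tri([(C,kw[0]),(T,kt[0])]))
pw=(382.,147.)
print("pivot",plane(C,pw,.109),tri([(C,pw),(T,(391.8,197.4)),(S,(279.7,166.5))]))
g=cv2.imread("pics/w2.png").min(2)[95:195,440:530];m=(g>200).astype(np.uint8)
c=max(cv2.findContours(m,0,1)[0],key=cv2.contourArea);(cx,cy),r=cv2.minEnclosingCircle(c);print(cx+440,cy+95,r,"disc",plane(C,(cx+440,cy+95),.101))
E
```

```text
Traceback (most recent call last):
ValueError: max() iterable argument is empty
```

```bash
python3 - <<'E'
from h import *
import pickle
C=cam("wrist",*pickle.load(open("w2.pkl","rb")));S=cam("scene");T=cam("top")
def blob(f,x,y,w,h):
    g=cv2.imread(f).max(2)[y:y+h,x:x+w];m=((g<int(g.min())+22)).astype(np.uint8)
    c=max(cv2.findContours(m,0,1)[0],key=cv2.contourArea);(cx,cy),r=cv2.minEnclosingCircle(c);return (cx+x,cy+y),r,g.min()
kw=blob("pics/w2.png",285,128,45,45);kt=blob("pics/top0.png",384,214,17,17);print(kw,kt)
print("knobtop plane w,t",plane(C,kw[0],.151),plane(T,kt[0],.151),"tri",tri([(C,kw[0]),(T,kt[0])]))
pw=(382.,147.)
print("pivot",plane(C,pw,.109),tri([(C,pw),(T,(391.8,197.4)),(S,(279.7,166.5))]))
g=cv2.imread("pics/w2.png").min(2)[95:195,440:530];m=(g>200).astype(np.uint8)
c=max(cv2.findContours(m,0,1)[0],key=cv2.contourArea);(cx,cy),r=cv2.minEnclosingCircle(c);print(cx+440,cy+95,r,"disc",plane(C,(cx+440,cy+95),.101))
E
```

```text
((307.5, 150.0), 17.585603713989258, np.uint8(64)) ((391.5789475440979, 221.78947353363037), 4.583884239196777, np.uint8(48))
knobtop plane w,t [ 0.46597539 -0.17879029  0.151     ] [ 0.46443556 -0.17862352  0.151     ] tri (array([ 0.46465614, -0.18154127,  0.13253685]), np.float64(0.0006196474589994829))
pivot [ 0.53630972 -0.18614586  0.109     ] (array([ 0.53533267, -0.1875581 ,  0.10515258]), np.float64(0.002022766294928031))
480.0 144.0 46.2277946472168 disc [ 0.63509214 -0.1906361   0.101     ]
```

Call:
carry_out(moves=[[0.0126,-0.0023,0.022,0,0.088],[0.0126,-0.0023,0.024,0,0.088],[0.0126,-0.0023,0.024,0,0.088],[0.0127,-0.0024,0.024,0,0.088],[0,0,0.017,0,0.088],[0,0,0,0,0.07],[0,0,0,0,0.055],[0,0,0,0,0.045]])

```text
time_s: 3.5
tool_pos: [0.4658, -0.1808, 0.2889]
eef_rot: [[0.064, 0.998, 0.002], [0.998, -0.064, -0.001], [-0.001, 0.002, -1.0]]
contact_force: [0.6, -1.3, 0.3]
grip_width: 0.0603
grip_force: 0.0
```

```bash
python3 - <<'E'
from h import *
s=get_state();f=grab_frame("wrist");g=grab_frame("scene")
b=cv2.resize(g[130:215,220:340],(640,453),interpolation=cv2.INTER_CUBIC)
cv2.imwrite("pics/w3.png",cv2.resize(np.vstack([f[:,:,::-1],b[:,:,::-1]]),None,fx=.7,fy=.7))
print(s["tool_pos"])
E
```

```text
[ 0.46577468 -0.18076144  0.28891155]
```

View pics/w3.png

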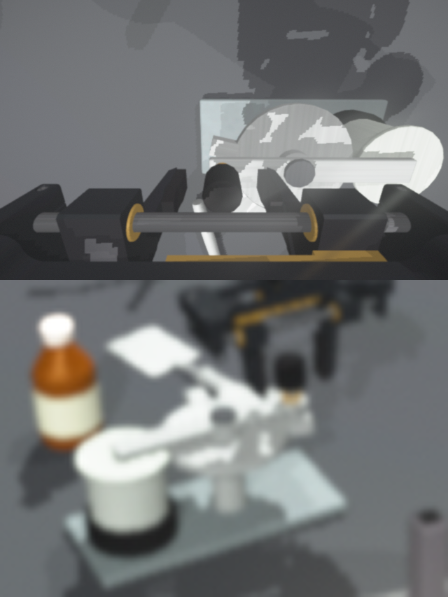

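The knob sits midway between the fingers, which are level with it. I'll close on it.

Call:
carry_out(moves=[[0,0,0,0,0.03],[0,0,0,0,0.0],[0,0,0,0,0.0],[0,0,0,0,0.0],[0,0,0,0,0.0],[0,0,0,0,0.0],[0,0,-0.008,0,0.0],[0,0,-0.006,0,0.0]])

```text
time_s: 4.6
tool_pos: [0.4659, -0.1804, 0.302]
eef_rot: [[0.064, 0.998, 0.002], [0.998, -0.064, -0.0], [-0.0, 0.002, -1.0]]
contact_force: [5.9, -0.8, -4.3]
grip_width: 0.0292
grip_force: 30.0
```

```bash
python3 - <<'E'
from h import *
s=get_state();print(s["tool_pos"],s["contact_force"])
c=np.array([.5355,-.187]);p=np.array(s["tool_pos"])[:2]-c
print(np.linalg.norm(p))
z=s["tool_pos"][2];b=.0
pts=[]
for k in range(1,9):
    a=1.30*k/8;q=c+np.array([[np.cos(a),-np.sin(a)],[np.sin(a),np.cos(a)]])@p;pts.append([*q,z])
rows(None,1.506+1.30,8,jaw=0,pts=np.array(pts));print(pts[-1])
E
```

```text
[ 0.46588503 -0.18041317  0.3019547 ] [ 5.9341873  -0.82426191 -4.32193984]
0.0699258873706357
[[-0.0113, 0.0006, -0.0, -0.1624, 0.0], [-0.0113, 0.0006, -0.0, -0.1624, 0.0], [-0.0113, 0.0006, -0.0, -0.1624, 0.0], [-0.0113, 0.0006, -0.0, -0.1624, 0.0], [-0.0113, 0.0006, -0.0, -0.1624, 0.0], [-0.0113, 0.0006, -0.0, -0.1624, 0.0], [-0.0113, 0.0006, -0.0, -0.1624, 0.0], [-0.0113, 0.0006, -0.0, -0.1624, 0.0]] max 0.01131591799192624
[np.float64(0.510531286273508), np.float64(-0.25231610107328295), np.float64(0.3019546972057341)]
```

Call:
carry_out(moves=[[-0.0113,0.0006,0,-0.1625,0],[-0.0113,0.0006,0,-0.1625,0],[-0.0113,0.0006,0,-0.1625,0],[-0.0113,0.0006,0,-0.1625,0],[-0.0113,0.0006,0,-0.1625,0],[-0.0113,0.0006,0,-0.1625,0],[-0.0113,0.0006,0,-0.1625,0],[-0.0113,0.0006,0,-0.1625,0]])

```text
time_s: 5.6
tool_pos: [0.5107, -0.2517, 0.3012]
eef_rot: [[-0.946, 0.325, 0.002], [0.325, 0.946, 0.001], [-0.001, 0.002, -1.0]]
contact_force: [6.4, 3.0, -3.2]
grip_width: 0.0291
grip_force: 30.0
```

```bash
python3 - <<'E'
from h import *
grab_frame("top");grab_frame("top")
s=get_state();print(s["tool_pos"],s["contact_force"],s["moment"])
p=np.array(s["tool_pos"])[:2]-[.5355,-.187];print(np.linalg.norm(p),np.arctan2(p[1],p[0])-np.arctan2(.0066,-.0696)+2*np.pi,np.arctan2(s["eef_rot"][1][0],s["eef_rot"][0][0]))
E
```

```text
[ 0.51110959 -0.25184263  0.30119797] [ 5.72384845  1.43454446 -4.74723083] [ 0.10176314 -0.88908677 -0.30497404]
0.06927812155928217 1.3055646513557928 2.8085513259260955
```

Call:
carry_out(moves=[[0,0,0.003,0,0],[0,0,0.003,0,0],[0,0,0.003,0,0],[0,0,0.002,0,0],[0,0,0.002,0,0],[0,0,0,0,0],[0,0,0,0,0],[0,0,0,0,0]])

```text
time_s: 6.7
tool_pos: [0.5107, -0.2516, 0.2887]
eef_rot: [[-0.944, 0.33, 0.002], [0.33, 0.944, 0.001], [-0.002, 0.001, -1.0]]
contact_force: [5.5, 1.2, -3.3]
grip_width: 0.029
grip_force: 30.0
```

Call:
carry_out(moves=[[0,0,0,0,0.05],[0,0,0,0,0.06],[0,0,0,0,0.07],[0,0,0,0,0.088],[0,0,0,0,0.088],[0,0,-0.01,0,0.088],[0,0,-0.03,0,0.088],[0,0,-0.04,0,0.088]])

```text
time_s: 7.7
tool_pos: [0.5094, -0.2516, 0.3691]
eef_rot: [[-0.944, 0.329, -0.002], [0.329, 0.944, 0.001], [0.002, 0.0, -1.0]]
contact_force: [1.0, -1.0, 0.4]
grip_width: 0.0881
grip_force: 0.0
```

```bash
python3 - <<'E'
from h import *
s=get_state();print(s["tool_pos"],s["contact_force"],s["q"])
rows([.60,.15,.46],2.93,8)
E
```

```text
[ 0.50941665 -0.25164978  0.36905173] [ 0.99291524 -0.9699884   0.35968366] [-5.02659109e-01  8.92925914e-02  1.87509499e+00 -4.10379266e-05
  1.17943677e+00 -1.73868128e+00]
[[0.0058, 0.0511, -0.0114, -0.0154, 0.088], [0.005, 0.0512, -0.0114, -0.0154, 0.088], [0.0042, 0.0513, -0.0114, -0.0154, 0.088], [0.0034, 0.0514, -0.0114, -0.0154, 0.088], [0.0026, 0.0514, -0.0114, -0.0154, 0.088], [0.0019, 0.0514, -0.0114, -0.0154, 0.088], [0.0011, 0.0515, -0.0114, -0.0154, 0.088], [0.0003, 0.0515, -0.0114, -0.0154, 0.088]] max 0.05275869596568892
```

Call:
carry_out(moves=[[0.006,0.051,-0.0114,-0.0155,0.088],[0.005,0.051,-0.0114,-0.0155,0.088],[0.004,0.051,-0.0114,-0.0155,0.088],[0.0035,0.051,-0.0114,-0.0155,0.088],[0.0025,0.052,-0.0114,-0.0155,0.088],[0.002,0.052,-0.0114,-0.0155,0.088],[0.001,0.052,-0.0114,-0.0155,0.088],[0,0.0515,-0.0114,-0.0155,0.088]])

```text
time_s: 8.7
tool_pos: [0.6008, 0.1522, 0.4614]
eef_rot: [[-0.978, 0.209, 0.001], [0.209, 0.978, 0.0], [-0.001, 0.0, -1.0]]
contact_force: [0.5, -0.6, 1.1]
grip_width: 0.0878
grip_force: 0.0
```

```bash
python3 - <<'E'
from h import *
import pickle
t=grab_frame("top");t=grab_frame("top")
for i in range(4):g=grab_frame("scene")
s=get_state();f=grab_frame("wrist");cv2.imwrite("pics/w4.png",f[:,:,::-1]);cv2.imwrite("pics/t4.png",t[:,:,::-1]);cv2.imwrite("pics/s4.png",g[:,:,::-1]);pickle.dump((s["tool_pos"],s["eef_rot"]),open("w4.pkl","wb"))
C=cam("wrist",s["tool_pos"],s["eef_rot"]);x=C[1]@[.547,.172,.214]+C[2];u=(C[0]@x/x[2])[:2];print(u,s["tool_pos"],np.round(s["dq"],3))
x0,y0=max(0,int(u[0])-60),max(0,int(u[1])-45)
cr=lambda i,x,y,w,h,W,H:cv2.resize(i[y:y+h,x:x+w,::-1],(W,H),interpolation=cv2.INTER_CUBIC)
a=cr(f,x0,y0,120,90,800,600)
b=np.hstack([cr(t,350,140,100,75,400,300),cr(g,220,130,120,90,400,300)])
cv2.imwrite("pics/c4a.png",a);cv2.imwrite("pics/c4b.png",b);print(x0,y0)
E
```

```text
[329.33315968 144.21063483] [0.6004037  0.14969309 0.45980065] [-0.015 -0.002  0.011  0.005 -0.002  0.   ]
269 99
```

View pics/c4a.png

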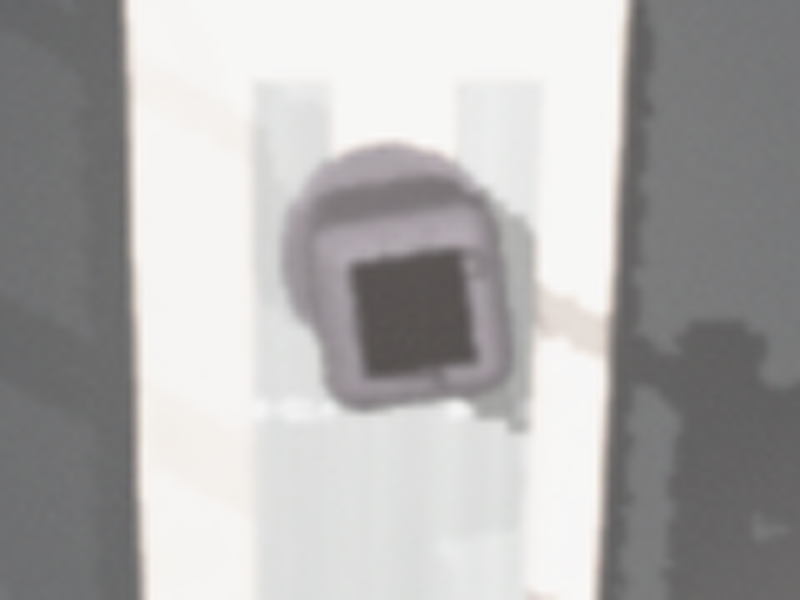

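View pics/c4b.png

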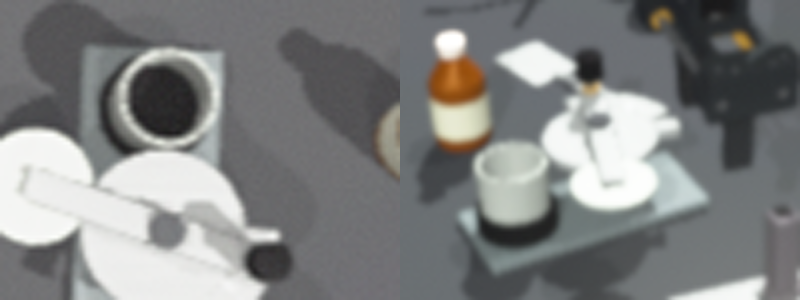

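The first crop shows the black handle top centred at (413,315), turned about 8° counter-clockwise from the fork. The collar is centred near (392,251), and the prongs run vertically from x=255 to 540. The second crop shows the pot uncovered, with the arm turned so that the knob sits at the second notch.

```bash
python3 - <<'E'
from h import *
import pickle
C=cam("wrist",*pickle.load(open("w4.pkl","rb")));T=cam("top")
q=lambda u,v:(269+(u+.5)/6.667-.5,99+(v+.5)/6.667-.5)
g=cv2.imread("pics/c4a.png").max(2);m=(g[230:400,330:500]<100).astype(np.uint8)
c=max(cv2.findContours(m,0,1)[0],key=cv2.contourArea);r=cv2.minAreaRect(c);u,v=r[0][0]+330,r[0][1]+230;print(r,u,v)
print("handle top",plane(C,q(u,v),.214),"w+t",tri([(C,q(u,v)),(T,(261.7,192.9))]),"collar",plane(C,q(392,251),.138))
print("cross-check sq size",[np.linalg.norm(plane(C,q(315,300),.214)-plane(C,q(500,300),.214))])
for a,z in((255,.13),(540,.13),(330,.13),(457,.13)):print("prong",plane(C,q(a,100),z))
# prong ends (fork front)
print("front",plane(C,q(395,82),.13))
# pot rim from top picture
t=cv2.imread("pics/c4b.png")[:, :400]
qt=lambda u,v:(350+(u+.5)/4-.5,140+(v+.5)/4-.5)
print("pot",plane(T,qt(162,100),.092))
# two-view pot: scene crop centre of rim
S=cam("scene");sq=(220+(513-400+.5)*.3-.5,130+(170+.5)*.3-.5);print(tri([(T,qt(162,100)),(S,sq)]))
E
```

```text
((83.11946105957031, 83.70796203613281), (110.12970733642578, 104.52015686035156), 82.50414276123047) 413.1194610595703 313.7079620361328
handle top [0.54831727 0.17273431 0.214     ] w+t (array([0.54741407, 0.17224084, 0.21302887]), np.float64(0.0011408312338520722)) collar [0.54757084 0.1730836  0.138     ]
cross-check sq size [np.float64(0.02244993941630856)]
prong [0.52040483 0.15637561 0.13      ]
prong [0.53005562 0.20123016 0.13      ]
prong [0.52294471 0.16818034 0.13      ]
prong [0.52724525 0.18816822 0.13      ]
front [0.52244756 0.17895512 0.13      ]
pot [ 0.63151426 -0.18905676  0.092     ]
(array([ 0.63395473, -0.19175483,  0.07918899]), np.float64(0.0008900357052271023))
```

```bash
python3 - <<'E'
from h import *
s=get_state();print(s["tool_pos"])
rows([.548,.1728,.46],3.066,3,start=[*s["tool_pos"][:2],.46])
E
```

```text
[0.60041959 0.14931322 0.45963251]
[[0.0187, 0.004, -0.0, -0.0455, 0.088], [0.0185, 0.0048, -0.0, -0.0455, 0.088], [0.0183, 0.0057, -0.0, -0.0455, 0.088]] max 0.019167159413955945
```

Call:
carry_out(moves=[[0.0187,0.004,0,-0.0455,0.088],[0.0185,0.0048,0,-0.0455,0.088],[0.0183,0.0057,0,-0.0455,0.088],[0,0,0.02,0,0.088],[0,0,0.04,0,0.08],[0,0,0.04,0,0.07],[0,0,0.03,0,0.06],[0,0,0,0,0.055]])

```text
time_s: 10.05
tool_pos: [0.5466, 0.1735, 0.3255]
eef_rot: [[-0.997, 0.074, -0.007], [0.074, 0.997, -0.002], [0.007, -0.003, -1.0]]
contact_force: [-0.6, 0.2, -0.1]
grip_width: 0.0551
grip_force: 0.0
```

Call:
carry_out(moves=[[0,0,0,0,0.045],[0,0,0,0,0.035],[0,0,0,0,0.03],[0,0,0,0,0.0],[0,0,0,0,0.0],[0,0,0,0,0.0],[0,0,0,0,0.0],[0,0,0,0,0.0]])

```text
time_s: 11.05
tool_pos: [0.5486, 0.1739, 0.3308]
eef_rot: [[-0.997, 0.074, 0.001], [0.074, 0.997, 0.0], [-0.001, 0.0, -1.0]]
contact_force: [-0.9, -1.2, 6.0]
grip_width: 0.024
grip_force: 30.0
```

```bash
python3 - <<'E'
from h import *
s=get_state();print(s["tool_pos"],s["eef_rot"],s["contact_force"],s["moment"])
E
```

```text
[0.54860365 0.17391164 0.33077744] [[-9.97242231e-01  7.42049874e-02  1.24599737e-03]
 [ 7.42052002e-02  9.97242986e-01  1.25333643e-04]
 [-1.23326175e-03  2.17447486e-04 -9.99999216e-01]] [-0.87682854 -1.16915096  5.95088059] [-0.12791655  0.08116135 -0.03596809]
```

Call:
carry_out(moves=[[0,0,-0.005,0,0],[0,0,-0.01,0,0],[0,0,-0.018,0,0],[0,0,-0.02,0,0],[0,0,-0.02,0,0],[0,0,-0.02,0,0],[0,0,-0.02,0,0],[0,0,-0.012,0,0]])

```text
time_s: 12.05
tool_pos: [0.5485, 0.174, 0.457]
eef_rot: [[-0.997, 0.074, 0.002], [0.074, 0.997, 0.001], [-0.002, 0.001, -1.0]]
contact_force: [0.0, 0.2, -1.4]
grip_width: 0.0242
grip_force: 30.0
```

```bash
python3 - <<'E'
from h import *
s=get_state();print(s["tool_pos"],s["contact_force"])
rows([.634,-.191,.456],3.066,8,start=[.5486,.1737,.456],jaw=0)
E
```

```text
[0.54848832 0.17397005 0.45697189] [ 0.03280259  0.24588476 -1.4301377 ]
[[-0.014, -0.0447, -0.0, 0.0002, 0.0], [-0.014, -0.0447, -0.0, 0.0002, 0.0], [-0.014, -0.0447, -0.0, 0.0002, 0.0], [-0.0141, -0.0447, -0.0, 0.0002, 0.0], [-0.0141, -0.0447, -0.0, 0.0002, 0.0], [-0.0141, -0.0447, -0.0, 0.0002, 0.0], [-0.0141, -0.0447, -0.0, 0.0002, 0.0], [-0.0141, -0.0447, -0.0, 0.0002, 0.0]] max 0.0468710998377465
```

Call:
carry_out(moves=[[-0.01,-0.03,0,0,0],[-0.015,-0.045,0,0,0],[-0.0165,-0.0545,0,0,0],[-0.0165,-0.0545,0,0,0],[-0.0165,-0.0545,0,0,0],[-0.0165,-0.0545,0,0,0],[-0.0125,-0.04,0,0,0],[-0.0089,-0.0246,0,0,0]])

```text
time_s: 13.05
tool_pos: [0.634, -0.1931, 0.4545]
eef_rot: [[-0.997, 0.076, -0.001], [0.076, 0.997, 0.0], [0.001, 0.0, -1.0]]
contact_force: [-0.5, 1.0, -0.4]
grip_width: 0.0241
grip_force: 30.0
```

```bash
python3 - <<'E'
from h import *
t=grab_frame("top")
for i in range(3):g=grab_frame("scene")
t=grab_frame("top");s=get_state();f=grab_frame("wrist")
print(s["tool_pos"],s["contact_force"])
cr=lambda i,x,y,w,h,W,H:cv2.resize(i[y:y+h,x:x+w,::-1],(W,H),interpolation=cv2.INTER_CUBIC)
cv2.imwrite("pics/c5.png",np.hstack([cr(f,160,100,320,240,400,300),cr(g,220,110,120,90,400,300)]))
E
```

```text
[ 0.63382059 -0.19000027  0.45472315] [-0.09969148 -0.14350094 -1.49736638]
```

View pics/c5.png

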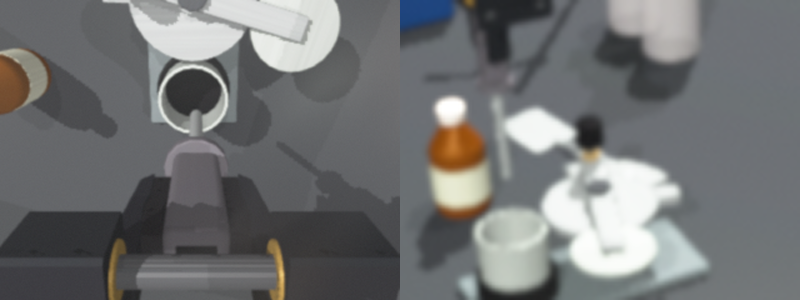

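The wrist view shows the stem tip at crop (196,113) and the pot rim centred at (194,98). The scene view has the stem above and behind the pot. I'll check the pot centre from this view.

```bash
python3 - <<'E'
from h import *
s=get_state();C=cam("wrist",s["tool_pos"],s["eef_rot"])
print("pot",plane(C,(160+194*.8,100+98*.8),.092),"tip",plane(C,(160+196*.8,100+113*.8),.156),s["tool_pos"])
E
```

```text
pot [ 0.63346572 -0.19052323  0.092     ] tip [ 0.63117846 -0.18839897  0.156     ] [ 0.63380792 -0.18963659  0.45487895]
```

Call:
carry_out(moves=[[0,0,0.008,0,0],[0,0,0.014,0,0],[0,0,0.018,0,0],[0,0,0.018,0,0],[0,0,0.018,0,0],[0,0,0.016,0,0],[0,0,0.012,0,0],[0,0,0.006,0,0]])

```text
time_s: 14.35
tool_pos: [0.6337, -0.1911, 0.3438]
eef_rot: [[-0.997, 0.074, -0.001], [0.074, 0.997, 0.0], [0.001, 0.0, -1.0]]
contact_force: [-0.4, -0.2, -1.0]
grip_width: 0.0236
grip_force: 30.0
```

Call:
carry_out(moves=[[0,0,0,0,0],[0,0,0,0,0],[0,0,0,0,0],[0,0,0,0,0],[0,0,0,0,0],[0,0,0,0,0],[0,0,0,0,0],[0,0,0,0,0]])

```text
time_s: 15.35
tool_pos: [0.6338, -0.1911, 0.3449]
eef_rot: [[-0.997, 0.074, -0.0], [0.074, 0.997, 0.0], [0.0, -0.0, -1.0]]
contact_force: [-0.1, 0.4, -1.4]
grip_width: 0.0238
grip_force: 30.0
```

Call:
carry_out(moves=[[0,0,0,0,0],[0,0,0,0,0],[0,0,0,0,0],[0,0,0,0,0],[0,0,0,0,0],[0,0,0,0,0],[0,0,-0.005,0,0],[0,0,-0.01,0,0]])

```text
time_s: 16.35
tool_pos: [0.6337, -0.191, 0.36]
eef_rot: [[-0.997, 0.074, -0.001], [0.074, 0.997, 0.0], [0.001, 0.0, -1.0]]
contact_force: [-0.0, 0.3, -1.2]
grip_width: 0.0242
grip_force: 30.0
```

Call:
carry_out(moves=[[0,0,-0.014,0,0],[0,0,-0.018,0,0],[0,0,-0.018,0,0],[0,0,-0.018,0,0],[0,0,-0.016,0,0],[0,0,-0.013,0,0],[0,0,0,0,0],[0,0,0,0,0]])

```text
time_s: 17.35
tool_pos: [0.6337, -0.191, 0.4561]
eef_rot: [[-0.997, 0.074, -0.001], [0.074, 0.997, 0.0], [0.001, 0.0, -1.0]]
contact_force: [0.1, -0.2, -1.4]
grip_width: 0.0241
grip_force: 30.0
```

```bash
python3 - <<'E'
from h import *
s=get_state();print(s["tool_pos"],s["contact_force"])
rows([.5486,.1739,.457],3.066,8,jaw=0)
E
```

```text
[ 0.63369397 -0.19098052  0.45612727] [ 0.05820309 -0.19547007 -1.37028399]
[[0.014, 0.0447, -0.0001, 0.0002, 0.0], [0.014, 0.0447, -0.0001, 0.0002, 0.0], [0.014, 0.0447, -0.0001, 0.0002, 0.0], [0.014, 0.0447, -0.0001, 0.0002, 0.0], [0.014, 0.0447, -0.0001, 0.0002, 0.0], [0.014, 0.0447, -0.0001, 0.0002, 0.0], [0.014, 0.0447, -0.0001, 0.0002, 0.0], [0.014, 0.0447, -0.0001, 0.0002, 0.0]] max 0.0468412211625615
```

Dipped for over 2 s without contact. Now back over the fork by the same path reversed.

Call:
carry_out(moves=[[0.01,0.03,0,0,0],[0.015,0.045,0,0,0],[0.0165,0.0545,0,0,0],[0.0165,0.0545,0,0,0],[0.0165,0.0545,0,0,0],[0.0165,0.0545,0,0,0],[0.0125,0.04,0,0,0],[0.0087,0.0246,0,0,0]])

```text
time_s: 18.35
tool_pos: [0.5475, 0.1759, 0.4557]
eef_rot: [[-0.997, 0.072, -0.002], [0.072, 0.997, -0.0], [0.002, -0.0, -1.0]]
contact_force: [-0.1, 0.2, -1.8]
grip_width: 0.0233
grip_force: 30.0
```

Call:
carry_out(moves=[[0,0,0,0,0],[0,0,0,0,0],[0,0,0,0,0],[0,0,0,0,0],[0,0,0,0,0],[0,0,0.001,0,0],[0,0,0.004,0,0],[0,0,0.005,0,0]])

```text
time_s: 19.35
tool_pos: [0.5485, 0.1739, 0.4466]
eef_rot: [[-0.997, 0.074, -0.0], [0.074, 0.997, -0.0], [0.0, -0.0, -1.0]]
contact_force: [1.0, 0.4, -1.1]
grip_width: 0.0238
grip_force: 30.0
```

```bash
python3 - <<'E'
from h import *
for i in range(3):grab_frame("top")
s=get_state();f=grab_frame("wrist");print(s["tool_pos"],s["contact_force"])
cv2.imwrite("pics/c6.png",cv2.resize(f[120:270,220:420,::-1],(800,600),interpolation=cv2.INTER_CUBIC))
rows([.5486,.1739,.446],3.066,1,jaw=0)
E
```

```text
[0.54831473 0.17390782 0.44619435] [-0.44092134  0.38801091 -1.98555801]
[[-0.0002, -0.0, 0.0005, 0.0014, 0.0]] max 0.0005385164807134503
```

View pics/c6.png

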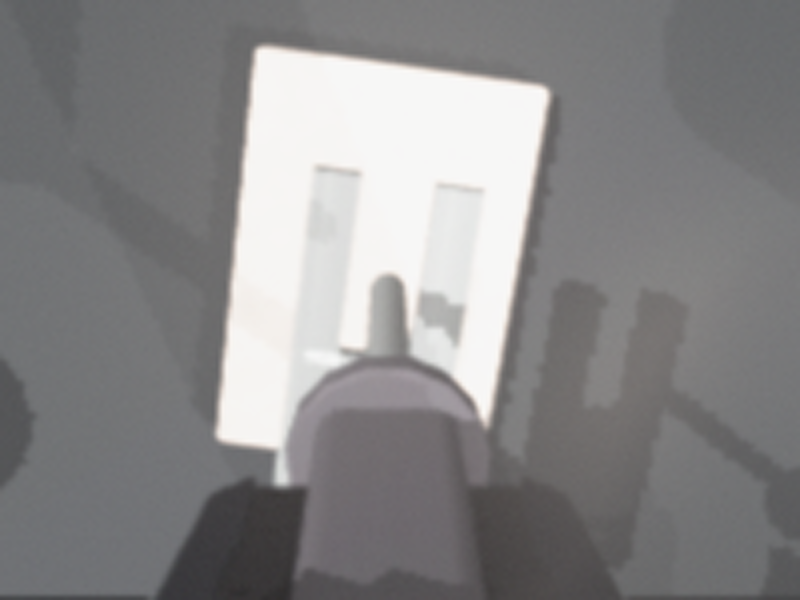

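The stem tip at (387,275) lies in the middle of the slot, which spans x of about 350 to 427 there. I'll lower it.

Call:
carry_out(moves=[[0,0,0.008,0,0],[0,0,0.014,0,0],[0,0,0.02,0,0],[0,0,0.022,0,0],[0,0,0.02,0,0],[0,0,0.015,0,0],[0,0,0.007,0,0],[0,0,0.005,0,0]])

```text
time_s: 20.55
tool_pos: [0.5487, 0.174, 0.3358]
eef_rot: [[-0.997, 0.074, 0.0], [0.074, 0.997, 0.0], [-0.0, 0.0, -1.0]]
contact_force: [0.5, -0.7, -1.7]
grip_width: 0.0236
grip_force: 30.0
```

Call:
carry_out(moves=[[0,0,0.0015,0,0],[0,0,0.001,0,0],[0,0,0.0005,0,0],[0,0,0,0,0],[0,0,0,0,0],[0,0,0,0,0],[0,0,0,0,0],[0,0,0,0,0]])

```text
time_s: 21.55
tool_pos: [0.5485, 0.1739, 0.3329]
eef_rot: [[-0.997, 0.074, -0.0], [0.074, 0.997, 0.0], [0.0, 0.0, -1.0]]
contact_force: [0.6, 0.2, -1.9]
grip_width: 0.0238
grip_force: 30.0
```

Call:
carry_out(moves=[[0,0,0.001,0,0],[0,0,0.001,0,0],[0,0,0.0005,0,0],[0,0,0,0,0],[0,0,0,0,0],[0,0,0,0,0],[0,0,0,0,0],[0,0,0,0,0]])

```text
time_s: 22.55
tool_pos: [0.5485, 0.1739, 0.3308]
eef_rot: [[-0.997, 0.074, 0.0], [0.074, 0.997, -0.0], [-0.0, 0.0, -1.0]]
contact_force: [-3.0, -1.2, 4.9]
grip_width: 0.0238
grip_force: 30.0
```

Seated: the contact force is now upwards. Release and go straight up.

Call:
carry_out(moves=[[0,0,0,0,0.03],[0,0,0,0,0.04],[0,0,0,0,0.055],[0,0,0,0,0.07],[0,0,0,0,0.088],[0,0,0,0,0.088],[0,0,0,0,0.088],[0,0,-0.01,0,0.088]])

```text
time_s: 23.55
tool_pos: [0.5481, 0.1738, 0.3398]
eef_rot: [[-0.997, 0.074, -0.002], [0.074, 0.997, -0.001], [0.002, -0.001, -1.0]]
contact_force: [-0.1, -0.2, -0.0]
grip_width: 0.0881
grip_force: 0.0
```

Call:
carry_out(moves=[[0,0,-0.02,0,0.088],[0,0,-0.03,0,0.088],[0,0,-0.04,0,0.088],[0,0,-0.04,0,0.088],[-0.05,0,0,0,0.088],[0,0,0,0,0.088],[0,0,0,0,0.088],[0,0,0,0,0.088]])

```text
time_s: 24.55
tool_pos: [0.5975, 0.1703, 0.4706]
eef_rot: [[-0.997, 0.074, -0.0], [0.074, 0.997, 0.0], [0.0, -0.0, -1.0]]
contact_force: [-0.3, 0.1, -0.5]
grip_width: 0.088
grip_force: 0.0
```

```bash
python3 - <<'E'
from h import *
s=get_state();f=grab_frame("wrist");g=grab_frame("scene");print(s["tool_pos"],s["contact_force"])
cr=lambda i,x,y,w,h,W,H:cv2.resize(i[y:y+h,x:x+w,::-1],(W,H),interpolation=cv2.INTER_CUBIC)
cv2.imwrite("pics/c7.png",np.hstack([cr(f,240,80,160,120,400,300),cr(g,220,130,180,135,400,300)]))
E
```

```text
[0.59753087 0.17025725 0.47060962] [-0.25510752  0.10219113 -0.50515325]
```

View pics/c7.png

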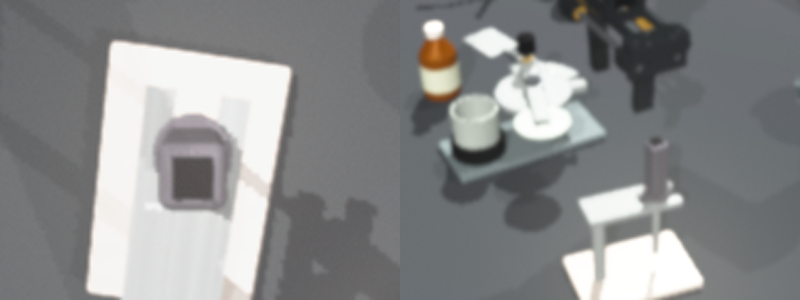

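The probe hangs upright in the fork with its handle at (192,178) in the wrist crop. The cover is open, the gripper is clear, and the other things are where they were.

```bash
python3 -c "
from plant import *
print(job_done())"
```

```text
the job is handed in; nothing more can be done
None
```

The cover is open with its plunger home in the second notch, the probe was dipped for over 2 s without touching the bottom, and it hangs back in the fork; the job was handed in at about 25 s with no verdict shown.

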